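# Unlatch the slide carrier and hold it up level

### The job

In the microscopy lab, free the loaded slide carrier (orange handle) by pressing the red pad of the dock's sprung hold-down lever fully down until it clicks and stays down by itself, and take the hand off it. Then lift the carrier by its handle straight up out of the dock and finish while holding it there, level and still, right above the dock with its underside 5 to 10 cm above the dock's walls, so that the slides can be inspected. Do not let go or put it down, never tip it far over, and leave the other things on the bench where they stand.

Things in the scene. Friction and masses are not known exactly. Their poses are not given: they have to be found in the camera images.
- dock: Fixed drying dock: white base plate 136 (x) x 150 (y) x 8 mm with a shallow grey walled bay for the carrier. Origin: on the bench, under the bay's centre; z up. The bay (inside 104 x 92 mm) has its floor 8 mm and the top of its walls 34 mm above the bench. The hold-down lever stands on the dock's -y side, its pivot at (0, -68, 36) mm in this frame.
- lever_pad (a point): Centre of the top face of the red press pad (36 x 28 mm) on the outer tail of the steel hold-down rocker. In the dock's frame at (0, -112, 56) mm when up, (0, -114, 22) mm when fully down; its face leans 0.4 rad towards the carrier when up, 0.32 rad away when down. Its inner end hooks over the carrier's rim while up; pressed, it swings clear, its tip 75 mm above the bench.
- lever (a joint): Hold-down lever angle, rad: 0 = up (carrier held down), 0.72 = fully pressed against its stop. Sprung: released before 0.50 it flies back up; beyond 0.50 the spring snaps over centre, drives it to the stop and holds it there. Pressing takes 5 to 10 N on the pad; raising it again takes about 5 N.
- carrier: The loaded slide carrier, loose, in the dock's bay with 4 mm play all round: an open stainless frame 96 (x) x 84 (y) x 38 mm with ten glass slides fixed in it and a bail handle over it along its x axis; 124 mm tall in all, 0.3 to 0.45 kg, balanced about its centre line. Origin: centre of its underside; z up.
- carrier_mid (a point): Point on the carrier's centre line, half-way up: 62 mm above its underside. Same axes as the carrier.
- carrier_grip (a point): Centre of the carrier's orange handle grip, 115 mm above its underside: a level bar 64 mm long along the carrier's x axis, 16 mm wide (y), 18 mm tall. Same axes as the carrier.
- spare: Bystander: an empty carrier of the same shape with a GREY handle, on a low aluminium tray. Origin: centre of its underside.
- jar: Bystander: white screw jar, 68 mm diameter, 75 mm tall. Origin: centre of its underside.
- oil: Bystander: small amber bottle, 34 mm diameter, 75 mm tall. Origin: centre of its underside.
- slide_box: Bystander: blue flat slide box 98 x 176 x 34 mm. Origin: centre of its underside.
- beaker: Bystander: clear beaker, 70 mm diameter, 85 mm tall. Origin: centre of its underside.
Not all that is in view belongs to the job. What is shaped like the carrier but blue is not meant.

How it is judged (in metres and radians):
On the way, in this order (a step that is already met when the one before it is completed fails the run):
1. the lever is pressed past its detent and stays down by itself, untouched, with the carrier still in the dock (value of joint lever above 0.62 rad and contact force between dock and the fingers below 0.1 N and z of carrier_mid in the frame of dock below 0.08 m), for 0.2 s.
2. the carrier is lifted out of the dock by the fingers, level, its underside at least 3 cm above the dock's walls (z of carrier_mid in the frame of dock above 0.126 m and angle between carrier_mid's own z axis and vertical below 0.2 rad and contact force between carrier and the fingers above 1 N), for 0.2 s.
At the end, for the whole second after the job is handed in: Fingers hold the carrier clear of the dock, underside 30 to 140 mm above its walls, within 45 mm of the bay's centre seen from above, within 0.12 rad of level, at rest (0.03 m/s, 0.2 rad/s); lever latched down (over 0.62 rad); bystanders within 30 mm of their starts (value of joint lever above 0.62 rad and z of carrier_mid in the frame of dock between 0.126 and 0.236 m and horizontal distance between carrier_mid and dock below 0.045 m and angle between carrier_mid's own z axis and vertical below 0.12 rad and linear speed of carrier below 0.03 m/s and angular speed of carrier below 0.2 rad/s and contact force between carrier and the fingers above 1 N and contact force between carrier and dock below 0.05 N and distance of each of spare, jar, oil, slide_box, beaker from where it was at the start of the episode below 0.03 m); the arm keeps its last pose, push and grip.
It fails at once if the carrier is forced up against the hold-down lever before it is pressed down (value of joint lever below 0.45 rad and z of carrier_mid in the frame of dock between 0.08 and 0.096 m).
It fails at once if the loaded carrier is tipped more than 0.4 rad (angle between carrier_mid's own z axis and vertical above 0.4 rad).
It fails at once if a bystander (spare carrier, jar, bottle, slide box, beaker) is moved more than 30 mm (distance of any of spare, jar, oil, slide_box, beaker from where it was at the start of the episode above 0.03 m).
It also fails if it takes over 45 s, if anything falls off the work surface, if the arm or the gripper's body presses on something with over 40 N, if the wrist force passes 120 N, or if a joint passes its speed limit or range.

### The arm

A 6-joint arm with a two-finger parallel gripper is mounted at the origin on the work surface. World frame = base frame: x ahead of the robot, y to its left, z up, the work surface at z = 0. Lengths are in mm, angles in rad, forces in N, time in s.
With the tool pointing down it reaches from about 400 to 925 mm from the base axis. Payload 12.5 kg.
Tool frame: the origin (TCP) lies between the finger pads; the fingertips stand 11 mm ahead of it and the grasp point (between the pads) lies 8 mm behind it (env.tip_extent is the distance from the TCP to the fingertips, in mm); x points along the fingers, z is the direction in which the jaws open and shut, and the axes are right-handed (so a half turn about x gives the same grasp; the last joint's range is limited). The gripper opens to 95 mm and grips with 3 to 60 N. Pads are 20 mm wide; open, the fingers measure 119 mm over their backs; the gripper's body (75 mm by 180 mm) begins 59 mm behind the grasp point.
Start: joints at [1.096, 0.491, 1.559, -0, 1.092, -0.106], TCP at [225.294, 582.999, 225.661] pointing down, gripper open.
Joint ranges: [-3.1, 3.1], [-0.84, 2.19], [0.05, 2.79], [-1.13, 4.28], [0.06, 2.93], [-2.69, 2.69]. Speed limits (rad/s): [2.22, 2.22, 2.79, 3.14, 3.14, 3.14].

### API

Orientations are given as [roll, pitch, yaw] about the fixed x, y, z axes, in that order (R = Rz(yaw) Ry(pitch) Rx(roll)).
In Python, from cell import status, imaging, env gives the robot as it stands. The module is installed in compiled form; this text tells all that it offers.
- The arm moves only by the tool apply_moves, never from a script. Its argument "increments" is a list of rows, each a list of 5 numbers: the closure, from 0 (fully open) to 1 (shut), then the shift along the tool's x, y, z in mm, then the turn about the tool's x in degrees. A call has 1 to 10 rows; each row shifts and turns the commanded pose from where the row before left it, along the tool's axes as they then stand; what a row does not reach is not made up. A row lasts 1/10 s, in which the tool goes at most 50 mm and 8.59 degrees, less where a joint would pass 70% of its speed; a pose out of reach is approached as far as the arm can. A call with a gripper value outside its range is refused whole. The fingers move at their own pace and stop on an object; the grip force is fixed at half the most. Time passes only in rows, so rows that do not move let the fingers close. It gives the time, the measured TCP pose, the force and the opening at its end, in the units of the state.
- status.state(): the state, without advancing time (a new reading comes with each control period).
- imaging.read_camera(name): name is "side" or "top"; returns a dict with "pixels" (420x560x3 uint8, red, green, blue), "fovy" (degrees; the focal length in pixels is half the picture's height over the tangent of half this angle, whatever the lens; pixels are square), "cx", "cy" (the principal point, pixels), "R" (3x3) and "t" (3): a world point X has camera coordinates R X + t. Camera axes: x right, y down, z forward; pixel columns grow to the right and rows downward; lengths in mm; the calibration is good to about 2 mm. A picture is of the moment at which its call begins. There is no depth.
- env.job_done(): hands the job in, once; it reports no verdict.
The state is a dict: "t": time; "joints": joint angles; "qvel": joint speeds; "tau": joint torques, N m; "eef_pos": TCP position; "tcp_rot": TCP orientation; "ft_force": force on the tool from outside, world axes, zero at the start; "moment": the same for the moment, N m; "opening": opening from 0.0 (shut) to 1.0 (fully open).
Only numpy, scipy, OpenCV 4.12 (cv2) and the standard library are available. Lean on these libraries where they do the work, as an engineer would, in place of code of your own. Each camera call takes 0.05 s, during which the arm holds its last target. There are 200 camera calls.

## Working session

There is one attempt and no reset: what is moved stays moved. The work goes in short steps, Python scripts to look and compute and a tool call to move; the robot and the scene stay as the last step left them, time stands still between calls to the robot, and variables do not carry over. Pictures are saved under pics/ and viewed, about 8 in all and at most 12, crops included, and the job is handed in when it is done.

Besides the shell and the picture viewer there is one more tool, called after "Request:" as name([rows], argument=value, ...), one row to a line, values as JSON. apply_moves: Moves the arm, as the interface text tells. Its arguments: {"type":"object","properties":{"increments":{"type":"array"}},"required":["increments"]}

```bash
mkdir -p pics
python3 - <<'E'
from cell import status, imaging, env
import cv2,pickle
s=status.state();print({k:s[k] for k in('t','eef_pos','tcp_rot','opening','ft_force')},env.tip_extent)
for n in('side','top'):
    c=imaging.read_camera(n);pickle.dump(c,open(n+'0.pkl','wb'))
    cv2.imwrite(f'pics/{n}0.png',cv2.resize(c['pixels'][:,:,::-1],(784,588),interpolation=cv2.INTER_CUBIC))
    print(n,c['fovy'],c['cx'],c['cy'],c['R'],c['t'])
E
```

```text
{'t': 0.0, 'eef_pos': array([225.17032463, 582.77597975, 225.03497   ]), 'tcp_rot': array([ 3.01488595,  1.56962443, -2.0663235 ]), 'opening': 0.9996765577098866, 'ft_force': array([ 0.27979505, -0.19596645, -0.10675837])} 11.0
side 47.962713970931375 284.09931607951194 205.2924801888425 [[-0.97369745 -0.22755598 -0.01146937]
 [-0.12972233  0.59505024 -0.79315026]
 [ 0.18731093 -0.77080055 -0.608918  ]] [ 522.86421226  155.9034081  1336.97308507]
top 47.88652719865921 284.67512533447575 211.82598865264757 [[-0.00331997 -0.99993118 -0.01125196]
 [-0.98825816  0.00499963 -0.15271155]
 [ 0.15275729  0.01061284 -0.98820675]] [  27.24491247  540.94434086 1468.59815902]
```

View pics/side0.png

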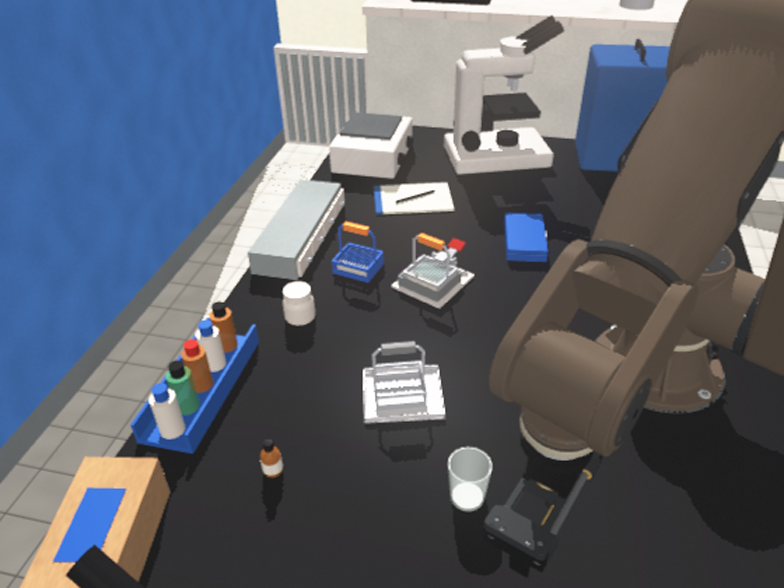

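View pics/top0.png

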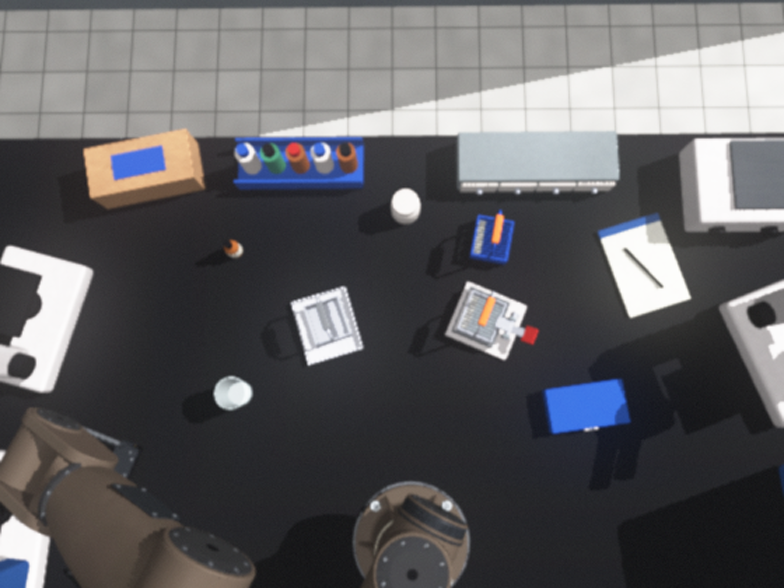

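The side view shows the dock carrier's orange handle at about (431,242) and its red pad at (457,245). In the top view they are at (487,311) and (530,335). The blue decoy, spare, jar, oil, box and beaker are all well away from them.

```bash
cat > h.py <<'E'
import numpy as np,cv2,pickle
def K(c):
    f=c['pixels'].shape[0]/2/np.tan(np.radians(c['fovy'])/2);return np.array([[f,0,c['cx']],[0,f,c['cy']],[0,0,1]])
def P(c): return K(c)@np.c_[c['R'],c['t']]
def proj(c,X):
    x=P(c)@np.r_[X,1];return x[:2]/x[2]
def onz(c,uv,z):
    d=c['R'].T@np.linalg.inv(K(c))@np.r_[uv,1];o=-c['R'].T@np.asarray(c['t']);return o+d*(z-o[2])/d[2]
def tri(c1,u1,c2,u2):
    X=cv2.triangulatePoints(P(c1),P(c2),np.float64(u1).reshape(2,1),np.float64(u2).reshape(2,1));return (X[:3]/X[3]).ravel()
def seg(c,col,box):
    h=cv2.cvtColor(c['pixels'],cv2.COLOR_RGB2HSV);H,S,V=h[...,0].astype(int),h[...,1],h[...,2]
    m=(S>120)&(V>70)&((H>=7)&(H<=22) if col=='o' else (H<5)|(H>173))
    k=np.zeros_like(m);x0,y0,x1,y1=box;k[y0:y1,x0:x1]=m[y0:y1,x0:x1]
    ys,xs=np.nonzero(k);return np.c_[xs,ys].astype(float)
E
python3 - <<'E'
from h import *
S=pickle.load(open('side0.pkl','rb'));T=pickle.load(open('top0.pkl','rb'))
o={};
for col,bs,bt in(('o',(292,160,322,185),(335,205,360,240)),('r',(315,165,338,185),(365,225,392,252))):
    a,b=seg(S,col,bs),seg(T,col,bt);print(col,len(a),len(b),a.mean(0),b.mean(0))
    X=tri(S,a.mean(0),T,b.mean(0));print(X,'rep',proj(T,X)-b.mean(0)); o[col]=X
    z={'o':125,'r':55}[col];print('top@z',onz(T,b.mean(0),z),'side@z',onz(S,a.mean(0),z))
    W=np.array([onz(T,p,z)[:2] for p in b]);(c,sz,an)=cv2.minAreaRect(W.astype(np.float32));print('rect',c,sz,an)
    w,v=np.linalg.eigh(np.cov(W.T));print('axis deg',np.degrees(np.arctan2(v[1,1],v[0,1])),w)
d=o['r']-o['o'];print('pad dir',np.degrees(np.arctan2(d[1],d[0])),np.hypot(*d[:2]))
# base plate outline in top
g=T['pixels'][195:262,312:392][:,:,::-1]
cv2.imwrite('pics/crop.png',np.hstack([cv2.resize(g,None,fx=6,fy=6,interpolation=cv2.INTER_CUBIC)[:480],cv2.resize(S['pixels'][160:226,275:345][:,:,::-1],None,fx=4.4,fy=4.4)[:402].copy().__class__ and cv2.copyMakeBorder(cv2.resize(S['pixels'][155:225,272:342][:,:,::-1],(300,300)),0,102,0,0,cv2.BORDER_CONSTANT)]))
E
```

```text
o 136 103 [307.33823529 171.98529412] [347.0776699  221.84466019]
[ 497.85154259 -163.10697232  124.25184057] rep [-0.03191607 -0.31178897]
top@z [ 496.80790432 -163.08919776  125.        ] side@z [ 498.61072906 -162.07127992  125.        ]
rect (496.6630859375, -162.9957275390625) (14.424943923950195, 62.72052001953125) 67.24210357666016
axis deg 157.77219263188627 [ 18.2075303  332.93746646]
r 80 119 [325.9875 174.1625] [378.43697479 239.04201681]
[ 452.55498506 -268.60662061   53.52807382] rep [-0.02777504 -0.35076735]
top@z [ 451.31206032 -268.38053047   55.        ] side@z [ 453.37656383 -266.47450615   55.        ]
rect (451.5434875488281, -268.4144287109375) (30.787500381469727, 39.93655014038086) 67.91918182373047
axis deg 151.44547642677176 [ 72.56957587 131.19146102]
pad dir -113.2363966958745 114.81269055620176
```

View pics/crop.png

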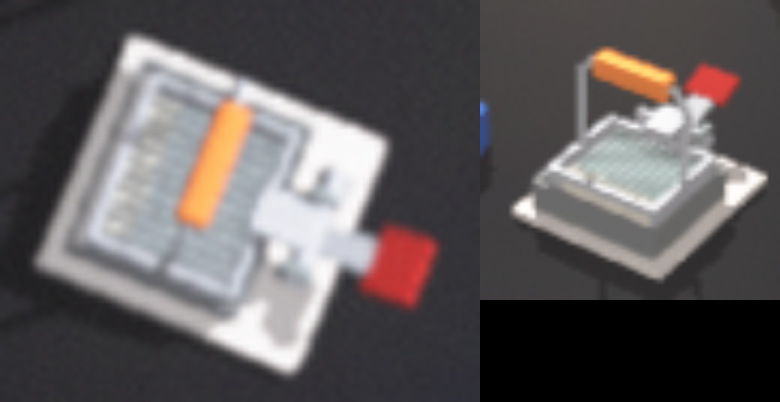

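Close-up: the handle runs from (237,110) to (190,215) and the red pad is centred at (400,265), on the dock's -y side. The lever hook lies over the carrier rim. That gives a dock yaw of about -22.7°, the handle at (497.5,-163) and the pad at (452,-268). Next I work out the approach increments.

```bash
cat > go.py <<'E'
import sys,numpy as np
from scipy.spatial.transform import Rotation as Ro
from cell import status
def rep(target,jawdeg):
    s=status.state();R=Ro.from_euler('xyz',s['tcp_rot']).as_matrix();d=np.array(target)-s['eef_pos']
    z=R[:,2];cur=np.degrees(np.arctan2(z[1],z[0]));
    # turn about tool x (down): positive turn -> world yaw decreases
    t=-((jawdeg-cur+90)%180-90)
    print('t',s['t'],'pos',s['eef_pos'].round(1),'F',np.round(s['ft_force'],1),'open',round(s['opening'],3),'q',np.round(s['joints'],2));print('toolx',R[:,0].round(3),'tooly',R[:,1].round(3),'jaw deg',cur.round(2))
    print('shift in tool axes now',(R.T@d).round(1),'turn',t.round(2),'shift after turn',((R@Ro.from_euler('x',t,degrees=True).as_matrix()).T@d).round(1))
if __name__=='__main__': a=[float(v) for v in sys.argv[1:]];rep(a[:3],a[3])
E
python3 go.py 452 -268 225 -22.7
```

```text
t 0.1 pos [225.2 582.8 225.2] F [ 1.4  0.1 -0.2] open 0.998 q [ 1.1   0.49  1.56  0.    1.09 -0.11]
toolx [-0.    -0.001 -1.   ] tooly [-0.933  0.361  0.   ] jaw deg 68.87
shift in tool axes now [   0.8 -518.3 -711.8] turn -88.43 shift after turn [   0.8  697.4 -537.6]
```

Request:
apply_moves([
  [0,0,-36,-25,0],
  [0,0,-36,-25,0],
  [0,0,-36,-25,0],
  [0,0,-36,-25,0],
  [0,0,-36,-25,0],
  [0,0,-36,-25,0],
  [0,0,-36,-25,0],
  [0,0,-36,-25,0],
  [0,0,-36,-25,0],
  [0,0,-36,-25,0],
])

```text
t: 1.1
eef_pos: [471.7, 218.4, 225.6]
tcp_rot: [1.803, 1.571, 3.005]
ft_force: [0.3, -0.4, 0.5]
opening: 0.997
```

Request:
apply_moves([
  [1,0,-36,-25,0],
  [1,0,-36,-25,0],
  [1,0,-8.7,-41.5,0],
  [1,0,-8.7,-41.5,0],
  [1,0,-8.7,-41.5,0],
  [1,0,-8.7,-41.5,0],
  [1,0,-8.7,-41.5,0],
  [1,0,-8.7,-41.5,0],
  [1,0,-8.7,-41.5,0],
  [1,0,-8.7,-41.5,0],
])

```text
t: 2.1
eef_pos: [464.7, -189.0, 225.5]
tcp_rot: [0.982, 1.571, 2.184]
ft_force: [0.2, -0.4, -0.2]
opening: 0.219
```

Request:
apply_moves([
  [1,0,-8.7,-41.5,0],
  [1,0,-8.7,-41.5,0],
  [1,0,0,0,-8],
  [1,0,0,0,-8],
  [1,0,0,0,-8],
  [1,0,0,0,-8],
  [1,0,0,0,-8],
  [1,0,0,0,-8],
  [1,0,0,0,-8],
  [1,0,0,0,-8],
])

```text
t: 3.1
eef_pos: [479.0, -222.7, 218.5]
tcp_rot: [1.989, 1.474, -2.056]
ft_force: [0.1, 0.0, 0.2]
opening: -0.001
```

Request:
apply_moves([
  [1,0,0,0,-8],
  [1,0,0,0,-8],
  [1,0,0,0,-8],
  [1,0,0,0,0],
  [1,0,0,0,0],
])

```text
t: 3.6
eef_pos: [495.1, -153.0, 192.1]
tcp_rot: [1.829, 1.345, -1.906]
ft_force: [0.1, 0.4, 0.1]
opening: 0.004
```

```bash
python3 go.py 452 -268 75 -22.7
```

```text
t 3.6 pos [ 495.1 -153.   192.1] F [0.1 0.4 0.1] open 0.004 q [-0.31  0.4   1.85 -0.29  0.92 -2.68]
toolx [-0.074 -0.211 -0.975] tooly [-0.551 -0.806  0.216] jaw deg 146.33
shift in tool axes now [141.6  91.  -21.1] turn -10.97 shift after turn [141.6  93.4  -3.4]
```

The last joint hit its limit, so I turn back the other way and watch whether the tilt recovers.

Request:
apply_moves([
  [1,-2,0,0,8],
  [1,-2,0,0,8],
  [1,-2,0,0,8],
  [1,0,0,0,8],
])

```text
t: 4.0
eef_pos: [495.5, -153.5, 198.8]
tcp_rot: [2.401, 1.345, -1.902]
ft_force: [0.4, -0.3, -0.4]
opening: 0.004
```

```bash
python3 go.py 452 -268 120 -22.7
```

```text
t 4.0 pos [ 495.5 -153.5  198.8] F [ 0.4 -0.3 -0.4] open 0.004 q [-0.31  0.39  1.85 -0.28  0.93 -2.12]
toolx [-0.073 -0.212 -0.975] tooly [-0.912 -0.382  0.151] jaw deg 114.18
shift in tool axes now [104.2  71.5 -72.5] turn -43.12 shift after turn [104.2 101.7  -4.1]
```

The 13° tilt stayed: joint 4 went to -0.28 while joint 6 sat at its limit. I can undo it by raising the tool and turning to the opposite joint 6 limit, which should push joint 4 back to 0.

Request:
apply_moves([
  [1,-10,0,0,8.5],
  [1,-10,0,0,8.5],
  [1,-10,0,0,8.5],
  [1,-10,0,0,8.5],
  [1,-10,0,0,8.5],
  [1,-10,0,0,8.5],
  [1,-10,0,0,8.5],
  [1,-10,0,0,8.5],
  [1,-10,0,0,8.5],
  [1,-10,0,0,8.5],
])

```text
t: 5.0
eef_pos: [502.7, -132.1, 296.5]
tcp_rot: [-2.4, 1.345, -1.904]
ft_force: [-0.4, 0.2, -0.6]
opening: 0.005
```

Request:
apply_moves([
  [1,0,0,0,8.5],
  [1,0,0,0,8.5],
  [1,0,0,0,8.5],
  [1,0,0,0,8.5],
  [1,0,0,0,8.5],
  [1,0,0,0,8.5],
  [1,0,0,0,8.5],
  [1,0,0,0,8.5],
  [1,0,0,0,8.5],
  [1,0,0,0,8.5],
])

```text
t: 6.0
eef_pos: [502.7, -132.3, 296.1]
tcp_rot: [-0.916, 1.345, -1.904]
ft_force: [0.9, -0.2, 0.4]
opening: 0.004
```

Request:
apply_moves([
  [1,0,0,0,8.5],
  [1,0,0,0,8.5],
  [1,0,0,0,8.5],
  [1,0,0,0,8.5],
  [1,0,0,0,8.5],
  [1,0,0,0,8.5],
  [1,0,0,0,8.5],
  [1,0,0,0,8.5],
  [1,0,0,0,8.5],
  [1,0,0,0,8.5],
])

```text
t: 7.0
eef_pos: [502.7, -132.3, 296.0]
tcp_rot: [0.567, 1.345, -1.904]
ft_force: [0.3, 0.1, -0.7]
opening: 0.005
```

```bash
python3 go.py 452 -268 120 -22.7
```

```text
t 7.0 pos [ 502.7 -132.3  296. ] F [ 0.3  0.1 -0.7] open 0.005 q [-0.27  0.29  1.71 -0.24  1.17  2.3 ]
toolx [-0.073 -0.211 -0.975] tooly [ 0.626 -0.771  0.12 ] jaw deg -142.24
shift in tool axes now [204.   51.7  87.8] turn 60.46 shift after turn [204.  101.9  -1.7]
```

Request:
apply_moves([
  [1,0,0,0,7.4],
  [1,0,0,0,7.4],
  [1,0,0,0,7.4],
  [1,0,0,0,5],
  [1,0,0,0,0],
])

```text
t: 7.5
eef_pos: [498.8, -149.8, 301.8]
tcp_rot: [1.006, 1.369, -1.91]
ft_force: [0.4, -0.7, 0.5]
opening: 0.004
```

```bash
python3 go.py 452 -268 120 -22.7
```

```text
t 7.5 pos [ 498.8 -149.8  301.8] F [ 0.4 -0.7  0.5] open 0.004 q [-0.32  0.28  1.7  -0.22  1.17  2.68]
toolx [-0.067 -0.189 -0.98 ] tooly [ 0.229 -0.958  0.17 ] jaw deg -167.61
shift in tool axes now [203.6  71.8  51.1] turn 35.09 shift after turn [203.6  88.1   0.6]
```

That works. I continue.

Request:
apply_moves([
  [1,0,0,0,8],
  [1,0,0,0,8],
  [1,0,0,0,8],
  [1,0,0,0,0],
])

```text
t: 7.9
eef_pos: [460.9, -232.3, 317.5]
tcp_rot: [1.439, 1.486, -1.767]
ft_force: [1.6, 0.2, -0.2]
opening: 0.004
```

```bash
python3 go.py 452 -268 120 -22.7
```

```text
t 7.9 pos [ 460.9 -232.3  317.5] F [ 1.6  0.2 -0.2] open 0.004 q [-0.55  0.24  1.7  -0.09  1.17  2.68]
toolx [-0.017 -0.083 -0.996] tooly [-0.064 -0.994  0.084] jaw deg 176.25
shift in tool axes now [199.9  19.4   4.3] turn 18.95 shift after turn [199.9  19.8  -2.2]
```

Request:
apply_moves([
  [1,0,0,0,8],
  [1,0,0,0,8],
  [1,0,0,0,0],
])

```text
t: 8.2
eef_pos: [423.8, -278.6, 318.4]
tcp_rot: [2.789, 1.532, -0.611]
ft_force: [-0.0, -0.2, -0.2]
opening: 0.005
```

```bash
python3 go.py 452 -268 120 -22.7
```

```text
t 8.2 pos [ 423.8 -278.6  318.4] F [-0.  -0.2 -0.2] open 0.005 q [-0.71  0.22  1.73  0.    1.16  2.68]
toolx [ 0.032 -0.022 -0.999] tooly [-0.256 -0.967  0.014] jaw deg 165.2
shift in tool axes now [198.9 -20.1 -17.2] turn 7.9 shift after turn [198.9 -22.3 -14.3]
```

Request:
apply_moves([
  [1,0,0,0,-8.5],
  [1,0,0,0,-8.5],
  [1,0,0,0,-8.5],
  [1,0,0,0,-8.5],
  [1,0,0,0,-8.5],
  [1,0,0,0,-8.5],
  [1,0,0,0,-8.5],
  [1,0,0,0,-8.5],
  [1,0,0,0,-8.5],
  [1,0,0,0,-8.5],
])

```text
t: 9.2
eef_pos: [425.9, -276.0, 318.4]
tcp_rot: [1.274, 1.532, -0.629]
ft_force: [-0.4, -0.4, 0.1]
opening: 0.001
```

Request:
apply_moves([
  [1,0,0,0,-8.5],
  [1,0,0,0,-8.5],
  [1,0,0,0,-8.5],
  [1,0,0,0,-8.5],
  [1,0,0,0,-8.5],
  [1,0,0,0,-8.5],
  [1,0,0,0,-8.5],
  [1,0,0,0,-8.5],
  [1,0,0,0,-8.5],
  [1,0,0,0,-8.5],
])

```text
t: 10.2
eef_pos: [425.9, -276.0, 318.3]
tcp_rot: [-0.209, 1.532, -0.629]
ft_force: [0.0, 0.5, 0.2]
opening: 0.003
```

```bash
python3 go.py 452 -269 90 -22.7
```

```text
t 10.2 pos [ 425.9 -276.   318.3] F [0.  0.5 0.2] open 0.003 q [-0.71  0.22  1.73  0.    1.16 -0.29]
toolx [ 0.031 -0.023 -0.999] tooly [ 0.407  0.913 -0.008] jaw deg -24.03
shift in tool axes now [228.8  18.9  12.3] turn -1.33 shift after turn [228.8  18.6  12.8]
```

Request:
apply_moves([
  [1,28,2.3,1.6,-1.3],
  [1,28,2.3,1.6,0],
  [1,28,2.3,1.6,0],
  [1,28,2.3,1.6,0],
  [1,28,2.3,1.6,0],
  [1,28,2.3,1.6,0],
  [1,28,2.3,1.6,0],
  [1,28,2.3,1.6,0],
  [1,0,0,0,0],
])

```text
t: 11.1
eef_pos: [451.1, -268.4, 92.1]
tcp_rot: [-0.216, 1.537, -0.619]
ft_force: [-0.0, 0.2, -0.1]
opening: 0.003
```

```bash
python3 go.py 452 -269 33 -22.7
python3 - <<'E'
from h import *
from cell import imaging
ims=[]
for n,b in(('side',(270,100,370,220)),('top',(320,190,420,310))):
    c=imaging.read_camera(n);x0,y0,x1,y1=b;ims.append(cv2.resize(c['pixels'][y0:y1,x0:x1][:,:,::-1],(400,480),interpolation=cv2.INTER_CUBIC))
cv2.imwrite('pics/press1.png',np.hstack(ims))
E
```

```text
t 11.1 pos [ 451.1 -268.4   92.1] F [-0.   0.2 -0.1] open 0.003 q [-0.66  0.53  1.96  0.    0.62 -0.26]
toolx [ 0.027 -0.02  -0.999] tooly [ 0.392  0.92  -0.007] jaw deg -23.07
shift in tool axes now [59.1  0.2 -0.9] turn -0.37 shift after turn [59.1  0.2 -0.9]
```

View pics/press1.png

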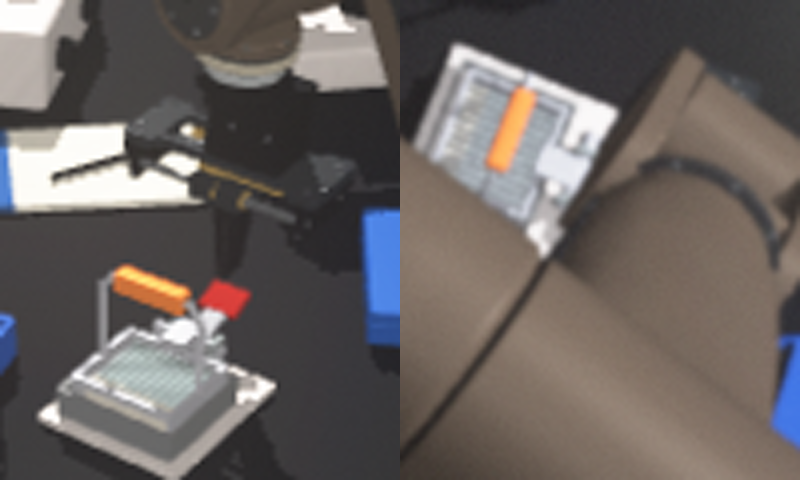

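In the side crop the closed fingertips end at (228,275), straight above the red pad at (225,298). The body is clear of the handle. Now I press.

Request:
apply_moves([
  [1,8,0,0,0],
  [1,8,0,0,0],
  [1,8,0,0,0],
  [1,8,0,0,0],
  [1,8,0,0,0],
])

```text
t: 11.7
eef_pos: [453.3, -271.3, 54.9]
tcp_rot: [-0.226, 1.53, -0.631]
ft_force: [-0.8, -3.1, 5.3]
opening: 0.005
```

Request:
apply_moves([
  [1,5,0,0,0],
  [1,5,0,0,0],
  [1,2,0,0,0],
  [1,0,0,0,0],
])

```text
t: 12.1
eef_pos: [453.1, -270.5, 42.4]
tcp_rot: [-0.212, 1.533, -0.617]
ft_force: [0.3, -0.5, 0.6]
opening: 0.005
```

Request:
apply_moves([
  [1,4,0,0,0],
  [1,3,0,0,0],
  [1,0,0,0,0],
])

```text
t: 12.4
eef_pos: [453.6, -270.9, 35.7]
tcp_rot: [-0.214, 1.532, -0.619]
ft_force: [-1.1, -0.2, 1.8]
opening: 0.002
```

Request:
apply_moves([
  [1,-10,0,0,0],
  [1,-30,0,0,0],
  [1,-40,0,0,0],
  [1,-40,0,0,0],
  [1,-40,0,0,0],
  [1,0,0,0,0],
])

```text
t: 13.0
eef_pos: [449.7, -268.2, 201.2]
tcp_rot: [-0.224, 1.523, -0.628]
ft_force: [0.9, -0.9, -0.6]
opening: 0.006
```

```bash
python3 go.py 497.5 -163 195 67.3
python3 - <<'E'
from h import *
from cell import imaging
ims=[]
for n,b in(('side',(270,100,370,220)),('top',(320,190,420,310))):
    c=imaging.read_camera(n);x0,y0,x1,y1=b;ims.append(cv2.resize(c['pixels'][y0:y1,x0:x1][:,:,::-1],(400,480),interpolation=cv2.INTER_CUBIC))
    if n=='side':
        a=seg(c,'r',(310,160,345,200));print('red',len(a),a.mean(0),onz(c,a.mean(0),22)); o=seg(c,'o',(292,160,322,185));print('orange',o.mean(0))
        print('expected up/down px',proj(c,[452,-268,55]),proj(c,[452,-270,21]))
cv2.imwrite('pics/press2.png',np.hstack(ims))
E
```

```text
t 13.0 pos [ 449.7 -268.2  201.2] F [ 0.9 -0.9 -0.6] open 0.006 q [-0.66  0.36  1.86  0.    0.87 -0.26]
toolx [ 0.038 -0.028 -0.999] tooly [ 0.394  0.919 -0.011] jaw deg -23.15
shift in tool axes now [  5.1 115.6   2.3] turn 89.55 shift after turn [   5.1    3.2 -115.6]
red 36 [327.22222222 183.05555556] [ 447.09027618 -262.63810435   22.        ]
orange [307.21830986 171.8943662 ]
expected up/down px [326.46293053 173.96456457] [326.1268513  181.92126681]
```

View pics/press2.png

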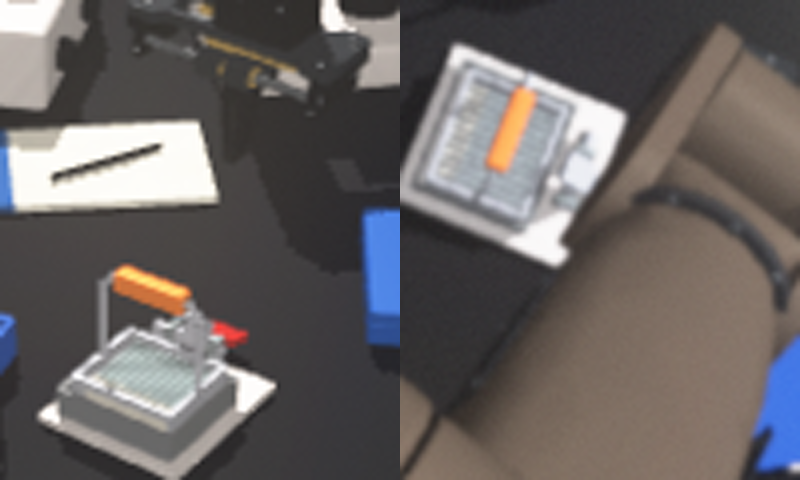

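The side crop shows the pad down at (230,337), with the rocker's inner end swung clear of the carrier. The lever stays down untouched. Next I turn 90°, open the gripper and move over the handle.

Request:
apply_moves([
  [0,0,0,0,8.5],
  [0,0,0,0,8.5],
  [0,0,0,0,8.5],
  [0,0,0,0,8.5],
  [0,0,0,0,8.5],
  [0,0,0,0,8.5],
  [0,0,0,0,8.5],
  [0,0,0,0,8.5],
  [0,0,0,0,8.5],
  [0,0,0,0,8.5],
])

```text
t: 14.1
eef_pos: [447.9, -267.0, 194.3]
tcp_rot: [1.277, 1.535, -0.618]
ft_force: [-0.4, 0.1, 0.4]
opening: 0.786
```

Request:
apply_moves([
  [0,0,0,0,4.5],
  [0,0,1,-29,0],
  [0,0,1,-29,0],
  [0,0,1,-29,0],
  [0,0,0,-28,0],
  [0,0,0,0,0],
])

```text
t: 14.7
eef_pos: [495.7, -160.0, 193.5]
tcp_rot: [1.34, 1.535, -0.623]
ft_force: [-0.7, -0.4, 0.9]
opening: 0.997
```

```bash
python3 go.py 497.5 -163 131 67.3
python3 - <<'E'
from h import *
from cell import imaging
ims=[]
for n,b in(('side',(250,80,370,224)),('top',(290,160,390,280))):
    c=imaging.read_camera(n);x0,y0,x1,y1=b;ims.append(cv2.resize(c['pixels'][y0:y1,x0:x1][:,:,::-1],(400,480),interpolation=cv2.INTER_CUBIC))
cv2.imwrite('pics/grasp1.png',np.hstack(ims))
E
```

```text
t 14.7 pos [ 495.7 -160.   193.5] F [-0.7 -0.4  0.9] open 0.997 q [-0.44  0.37  1.87 -0.01  0.86  1.53]
toolx [ 0.029 -0.021 -0.999] tooly [ 0.923 -0.383  0.035] jaw deg -112.53
shift in tool axes now [62.6  0.6  1.6] turn 0.17 shift after turn [62.6  0.6  1.6]
```

View pics/grasp1.png

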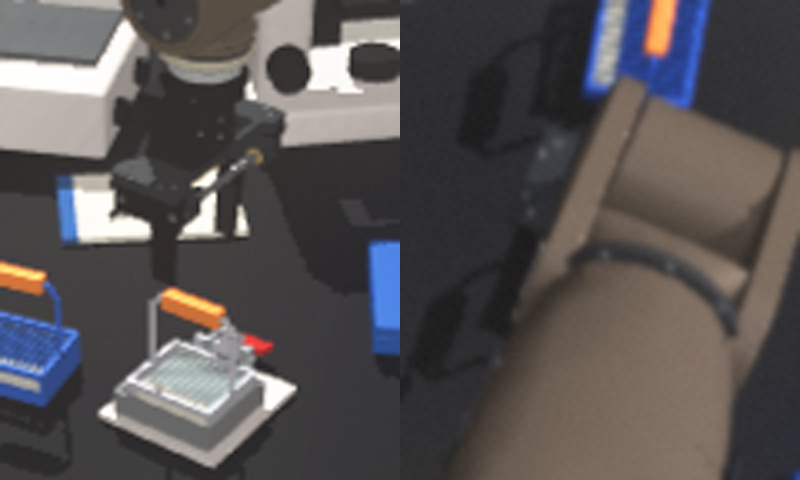

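The fingers, at (163,280) and (230,235), straddle the handle line with the lever still down. I descend to TCP z of about 115.

Request:
apply_moves([
  [0,20,0,1.6,0],
  [0,20,0,0,0],
  [0,20,0,0,0],
  [0,12,0,0,0],
  [0,6,0,0,0],
  [0,0,0,0,0],
])

```text
t: 15.4
eef_pos: [497.1, -166.0, 116.3]
tcp_rot: [1.339, 1.533, -0.628]
ft_force: [0.0, -0.4, 0.4]
opening: 0.998
```

Request:
apply_moves([
  [0.5,0,0,0,0],
  [0.6,0,0,0,0],
  [0.7,0,0,0,0],
  [0.75,0,0,0,0],
  [0.8,0,0,0,0],
  [1,0,0,0,0],
  [1,0,0,0,0],
  [1,0,0,0,0],
  [1,0,0,0,0],
])

```text
t: 16.3
eef_pos: [497.5, -165.7, 116.9]
tcp_rot: [1.346, 1.532, -0.62]
ft_force: [0.1, -0.5, -1.1]
opening: 0.299
```

```bash
python3 go.py 497.5 -163 215 67.3
```

```text
t 16.3 pos [ 497.5 -165.7  116.9] F [ 0.1 -0.5 -1.1] open 0.299 q [-0.44  0.48  1.94 -0.01  0.68  1.53]
toolx [ 0.032 -0.023 -0.999] tooly [ 0.922 -0.385  0.038] jaw deg -112.68
shift in tool axes now [-98.1   2.7  -1.6] turn 0.02 shift after turn [-98.1   2.7  -1.6]
```

Request:
apply_moves([
  [1,0,0,0,0],
  [1,0,0,0,0],
  [1,0,0,0,0],
  [1,0,0,0,0],
  [1,0,0,0,0],
])

```text
t: 16.8
eef_pos: [497.3, -165.7, 116.7]
tcp_rot: [1.343, 1.532, -0.623]
ft_force: [-0.2, -0.8, -3.7]
opening: 0.167
```

Request:
apply_moves([
  [1,-3,0,0,0],
  [1,-4,0,0,0],
  [1,-4,0,0,0],
  [1,0,0,0,0],
])

```text
t: 17.2
eef_pos: [497.3, -165.5, 128.6]
tcp_rot: [1.351, 1.531, -0.615]
ft_force: [0.2, 0.1, -4.4]
opening: 0.169
```

```bash
python3 go.py 497.5 -163 223 67.3
```

```text
t 17.2 pos [ 497.3 -165.5  128.6] F [ 0.2  0.1 -4.4] open 0.169 q [-0.44  0.47  1.93 -0.01  0.7   1.53]
toolx [ 0.033 -0.023 -0.999] tooly [ 0.922 -0.385  0.039] jaw deg -112.68
shift in tool axes now [-94.3   2.9  -1.6] turn 0.02 shift after turn [-94.3   2.9  -1.6]
```

Request:
apply_moves([
  [1,-6,0.3,0,0],
  [1,-9,0.4,0,0],
  [1,-10,0.4,0,0],
  [1,-10,0.4,0,0],
  [1,-10,0.4,0,0],
  [1,-10,0.4,0,0],
  [1,-10,0.4,0,0],
  [1,-10,0.4,0,0],
  [1,-6,0.2,0,0],
  [1,-3,0,0,0],
])

```text
t: 18.2
eef_pos: [497.6, -164.9, 212.7]
tcp_rot: [1.348, 1.531, -0.618]
ft_force: [0.7, 0.1, -3.6]
opening: 0.163
```

Request:
apply_moves([
  [1,0,0,0,0],
  [1,0,0,0,0],
  [1,0,0,0,0],
  [1,0,0,0,0],
  [1,0,0,0,0],
])

```text
t: 18.7
eef_pos: [497.4, -164.8, 211.8]
tcp_rot: [1.344, 1.532, -0.623]
ft_force: [-0.5, -0.3, -2.8]
opening: 0.164
```

```bash
python3 go.py 497.5 -163 213 67.3
python3 - <<'E'
from h import *
from cell import imaging,status
c=imaging.read_camera('side')
cv2.imwrite('pics/lift.png',cv2.resize(c['pixels'][80:224,240:384][:,:,::-1],(580,580),interpolation=cv2.INTER_CUBIC))
print(np.round(status.state()['qvel'],4))
E
```

```text
t 18.7 pos [ 497.4 -164.8  211.8] F [-0.5 -0.3 -2.8] open 0.164 q [-0.44  0.35  1.84 -0.01  0.91  1.53]
toolx [ 0.031 -0.022 -0.999] tooly [ 0.922 -0.385  0.038] jaw deg -112.68
shift in tool axes now [-1.3 -0.6 -1.7] turn 0.02 shift after turn [-1.3 -0.6 -1.7]
[ 0.001  -0.0016  0.0005 -0.0003 -0.0005  0.    ]
```

View pics/lift.png

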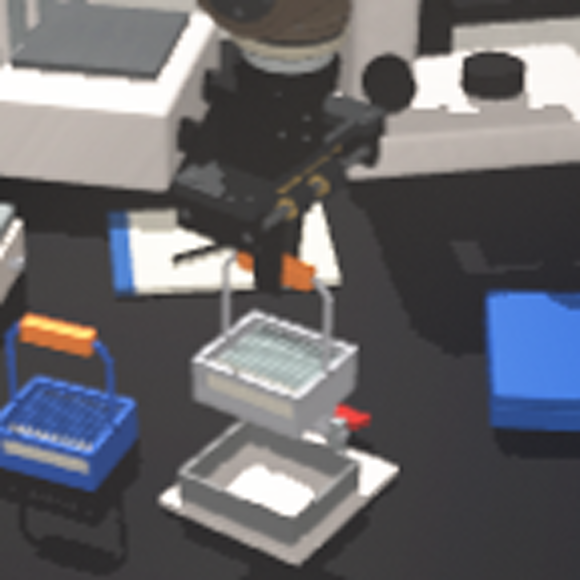

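The carrier hangs level at (275,370), right above the empty bay at (270,480). The red pad is still down at (350,417) and the hand is still, so I hand in.

```bash
python3 -c "
from cell import env;print(env.job_done())"
```

```text
the job is handed in; nothing more can be done
None
```

I pressed the lever until it latched, gripped the carrier by its orange handle, lifted it straight up and handed in at about 19 s. No verdict came back.

**Last checks:**
- **Lever:** it was still down in the last picture, with the hand off it.
- **Grip:** the opening was about 16 mm, which matches the handle. The wrist carried about 3–4 N.
- **Position:** the carrier hung level by eye over the bay. By the arm's reading, its underside was about 70 mm above the dock's walls and its centre about 2 mm off the bay's centre.
- **Motion:** joint speeds were practically zero.

**What went wrong on the way:** an early turn ran the last joint into its limit. That tilted the tool by 13° and lowered it to about 192 mm. I raised it and turned to the opposite limit, which brought the tool back to within about 2–3° of vertical before it touched anything. Most of the remaining tilt lies along the handle.

**Not measured:** I did not measure the end positions of the other things on the bench. The tool kept well above them throughout. The weight reading varied between 2.8 and 4.4 N. The low end is slightly under what the stated carrier mass should give, and I put that down to sensor noise.

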